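# Close the specimen mould in its sprung stand and hold it pressed

### The job

Slide the stand's red transport lock along its track, away from the mould, fully to its open end stop, so that its tongue no longer lies over the mould. Then fetch the loose upper mould half by its blue rib, lower it onto the two dowels of the lower half until the split faces are flush (big hole on the big dowel), and press the closed pair down until the sprung lower half has sunk well past half of its 12 mm travel, and finish while the gripper is still holding the pair pressed down there. Leave the amber bottle, the objective and the blue dish where they are.

Things in the scene. Friction and masses are not known exactly. Their poses are not given: they have to be found in the camera images.
- lock (a joint): Travel (m) of the red transport lock on the fixed grey stand: 0 = locked, its tongue right over the big dowel; 0.060 = open end stop. It slides level along the stand's own +y (see lock_grip) with about 2.5 N of friction and stays where it is left. It starts at 0 to 0.012.
- lock_grip (a point): Centre of the lock's red upright grip: 26 mm (x) by 24 mm (y, sliding direction), 34 mm high, from 74 to 108 mm above the bench. Axes as the stand's; the lock opens to +y. Locked, the grip is 65 mm in x from the big dowel. A 28 by 24 mm carriage is below it; a red tongue, 20 mm wide, 6 mm thick, runs from it 79 mm in -x over the mould, its top level with the grip's foot.
- cradle (a joint): How far (m) the sprung lower mould half is pressed down: 0 = up (rest), 0.012 = bottom stop. The spring resists: besides the upper half's own weight it takes about 4 N of push to start it, 7 N at 0.006 and 11 N at 0.012. The upper half's weight alone does not press it down.
- pin_big (a point): Foot, on the split face, of the big upright steel dowel: 10 mm diameter, 14 mm high, the last 4 mm tapered to 5.6 mm; 35 mm to the stand's +y from the middle of the split face. Axes as the stand's. The face is the top of the lower mould half, an gold-coloured block 64 mm (x) by 110 mm (y) by 20 mm on springs, 50 mm above the bench when up, with a dark disc in the middle.
- pin_small (a point): Foot, on the split face, of the small steel dowel: 7 mm diameter, 14 mm high, the last 4 mm tapered to 2.6 mm; 35 mm to the stand's -y from the middle of the split face.
- upper_grip (a point): Centre of the blue rib on the loose upper mould half, 35 mm above its underside. The half: gold-coloured plate 64 (x) by 110 (y) by 18 mm, flat on the bench, about 0.42 kg. Rib: mid-top, 24 mm thick (x), 50 mm long (y), 34 mm high (18 to 52 mm above the underside). Axes: the half's own, z up; closed on the lower half they match the stand's.
- hole_big (a point): Middle, at the underside, of the upper half's big through hole: 12 mm diameter, 35 mm to the half's +y from its middle. It belongs on the big dowel.
- hole_small (a point): Middle, at the underside, of the upper half's small through hole: 9 mm diameter, 35 mm to the half's -y from its middle. It belongs on the small dowel.
- reagent_mid (a point): Middle of the amber bottle (42 mm diameter, 78 mm high, upright, white cap); a bystander.
- objective_mid (a point): Middle of the microscope objective standing on end (33 mm diameter, 46 mm high, steel and black with a yellow ring); a bystander.
- dish_mid (a point): Middle of the small blue dish (64 mm diameter, 16 mm high); a bystander.
- stand: Fixed grey stand, a 16 mm thick foot plate. Origin on the bench under the middle of the lower mould half; z up. The dowels stand on its y axis (big one at +35 mm, small at -35 mm). The lock's track, 30 mm wide, 100 mm long, 52 mm high, runs along y at x = +65 mm, with a dark stop at each end (64 mm high).
Not all that is in view belongs to the job. Leave any pink or purple look-alike of the part that bears upper_grip alone.

How it is judged:
On the way, in this order (a step that is already met when the one before it is completed fails the run):
1. the transport lock is slid to its open end stop (within 3 mm) (value of joint lock above 0.057 m), for 0.2 s.
2. the upper half is seated on both dowels, its split face flush (each hole within 3 mm of its dowel's foot) (distance between hole_big and pin_big below 0.003 m and distance between hole_small and pin_small below 0.003 m), for 0.1 s.
At the end, for the whole second after the job is handed in: The lock is at its open stop (within 5 mm); the upper half sits on both dowels with each hole within 3 mm of its dowel's foot; the sprung lower half is pressed down more than 6 mm with more than 8 N between the halves; the gripper's fingers still hold the upper half (over 3 N), and it is at rest (all of step 2 and value of joint lock above 0.055 m and value of joint cradle above 0.006 m and contact force between upper and cradle above 8 N and contact force between the fingers and upper above 3 N and linear speed of upper below 0.02 m/s); the arm keeps its last pose, push and grip.
It fails at once if the amber bottle, the objective or the dish is moved by more than 20 mm (distance of any of reagent_mid, objective_mid, dish_mid from where it was at the start of the episode above 0.02 m).
It also fails if it takes over 53 s, if anything falls off the work surface, if the arm or the gripper's body presses on something with over 40 N, if the wrist force passes 120 N, or if a joint passes its speed limit or range.

### The arm

A 6-joint arm with a two-finger parallel gripper is mounted at the origin on the work surface. World frame = base frame: x ahead of the robot, y to its left, z up, the work surface at z = 0. Lengths are in m, angles in rad, forces in N, time in s.
With the tool pointing down it reaches from about 0.35 to 0.975 m from the base axis. Payload 4.9 kg.
Tool frame: the origin (TCP) lies midway between the tips of the shut fingers; the grasp point (between the pads) lies 19 mm behind it; z points along the fingers, y is the line along which they close (so a half turn about z gives the same grasp; the last joint's range is limited). The gripper opens to 85 mm and grips with 20 to 120 N. Pads are 22 mm wide; open, the fingers measure 114 mm over their backs; the gripper's body (76 mm by 85 mm) begins 54 mm behind the grasp point. The pads swing forward as they close: fully open they stand 13 mm farther back than shut.
Start: joints at [1.043, 0.053, 1.613, -0, 1.476, -0.119], TCP at [0.248, 0.573, 0.203] pointing down, gripper open.
Joint ranges: [-3.01, 3.01], [-1.01, 2.22], [0.06, 2.58], [-1.02, 4.17], [0.09, 2.62], [-3.14, 3.14]. Speed limits (rad/s): [2.57, 2.57, 3.14, 3.14, 3.14, 3.14].

### API

Orientations are given as a rotation vector (axis times angle).
In Python, from station import ctrl, optics, job gives the robot as it stands.
- The arm moves only by the shell command python3 -m jog 'ROWS' [OPENING] [FORCE]. ROWS is JSON, a list of rows, each a list of 2 entries, a list of its own where there are three numbers: the shift along the tool's x, y, z in m, then the turn, a rotation vector about the tool's x, y, z in rad. A call has 1 to 5 rows; each row is the pose to reach, as a shift and turn from the pose commanded when the call began, along the tool's axes at that moment; what a row does not reach only later rows make up. A row lasts 1/10 s, in which the tool goes at most 50 mm and 8.59 degrees, less where a joint would pass 70% of its speed; a pose out of reach is approached as far as the arm can. A call with a gripper value outside its range is refused whole. OPENING is the opening, from 0 (shut) to 1 (fully open), set as the call begins (- or left out, the last holds). The fingers move at their own pace and stop on an object; FORCE is the grip in N (left out, the last holds). Time passes only in rows, so rows that repeat a pose let the fingers close. It gives the time, the measured TCP pose, the force, the opening and the grip force at its end, in the units of the state.
- ctrl.get_obs(): the state, without advancing time (a new reading comes with each control period).
- optics.get_image(name): name is "side" or "top"; returns a dict with "image" (400x640x3 uint8, blue, green, red), "fx", "fy", "cx", "cy" (pixels), "rvec" (rotation vector, rad) and "tvec" (3), from world to camera coordinates, as OpenCV has them. Camera axes: x right, y down, z forward; pixel columns grow to the right and rows downward; lengths in m; the calibration is good to about 2 mm. A picture is of the moment at which its call begins. There is no depth.
- job.finish_job(): hands the job in; it is judged then, once.
The state is a dict: "t": time; "q": joint angles; "dq": joint speeds; "effort": joint torques, N m; "tool_pos": TCP position; "tool_rot": TCP orientation; "contact_force": force on the tool from outside, world axes, zero at the start; "wrist_torque": the same for the moment, N m; "opening": finger opening in m; "grip_force": force on a finger pad.
Only numpy, scipy, OpenCV 4.12 (cv2) and the standard library are available. Lean on these libraries where they do the work, as an engineer would, in place of code of your own. Each camera call takes 0.05 s, during which the arm holds its last target. There are 200 camera calls.

## Working session

There is one attempt and no reset: what is moved stays moved. The work goes in short steps, Python scripts to look and compute and a shell command to move; the robot and the scene stay as the last step left them, time stands still between calls to the robot, and variables do not carry over. Pictures are saved under pics/ and viewed, at most 10 in all, crops included, and the job is handed in when it is done.

```bash
mkdir -p pics; ls; cat > h.py <<'E'
import numpy as np,cv2
from station import ctrl,optics,job
def grab(n,f=None):
    d=optics.get_image(n)
    if f: cv2.imwrite('pics/'+f,d['image'])
    return d
def K(d): return np.array([[d['fx'],0,d['cx']],[0,d['fy'],d['cy']],[0,0,1.]])
def ray(d,u,v):
    R=cv2.Rodrigues(np.array(d['rvec'],float))[0]; t=np.array(d['tvec'],float).ravel()
    o=-R.T@t; r=R.T@np.linalg.inv(K(d))@np.array([u,v,1.]); return o,r
def plane(d,u,v,z):
    o,r=ray(d,u,v); return o+r*(z-o[2])/r[2]
def proj(d,P):
    return cv2.projectPoints(np.array(P,float).reshape(-1,3),np.array(d['rvec'],float),np.array(d['tvec'],float),K(d),None)[0].reshape(-1,2)
E
python3 - <<'E'
from h import *
for n in('top','side'):
    d=grab(n,n+'0.png'); print(n,d['fx'],ray(d,320,200))
o=ctrl.get_obs();print(o)
E
```

```text
pics
top 404.2080104547477 (array([0.50412403, 0.03698614, 0.81774291]), array([ 0.08618481, -0.0060841 , -0.99629433]))
side 378.96254151536397 (array([ 0.32277188, -0.35487965,  0.63702168]), array([ 0.3458068 ,  0.51386287, -0.78515626]))
{'t': 0.1, 'q': array([ 1.04299964e+00,  5.32978684e-02,  1.61418481e+00,  2.65431220e-05,
        1.47599540e+00, -1.19024104e-01]), 'dq': array([-0.00128205,  0.00020841, -0.00364999, -0.00216814,  0.00038482,
        0.00059122]), 'effort': array([ 1.38073792e-04, -3.94904780e+01, -3.71364033e+01, -1.32350592e-04,
        3.89972629e-03,  9.36348471e-06]), 'tool_pos': array([0.24811504, 0.57295788, 0.20156485]), 'tool_rot': array([-6.37514266e-01, -3.07558942e+00,  2.79434208e-03]), 'contact_force': array([-0.25583385,  0.09102444, -1.63821465]), 'wrist_torque': array([-0.01105215, -0.05990073,  0.01693777]), 'grip_force': 0.0, 'opening': 0.08543916955502744}
```

View pics/top0.png

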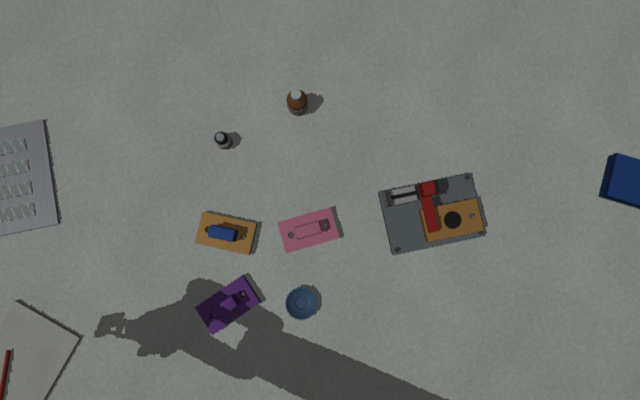

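View pics/side0.png

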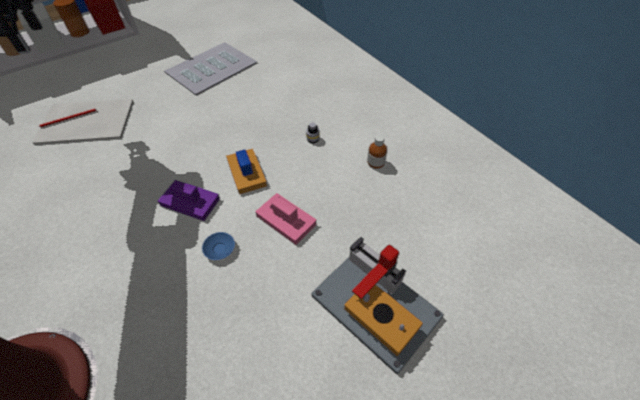

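The top view shows the stand at about (432,213), with the lock's grip at (429,188) and its tongue over the left (+y) end of the mould. The loose half is at (227,232), and the pink and purple parts are decoys. The dish is at (301,302), the bottle at (297,102) and the objective at (223,140). Next I'll measure these by colour mask and zoom in on the holes.

```bash
cat >> h.py <<'E'
def masks(im):
    h=cv2.cvtColor(im,cv2.COLOR_BGR2HSV); H,S,V=cv2.split(h)
    return dict(gold=((H>10)&(H<28)&(S>130)&(V>60)),blue=((H>105)&(H<125)&(S>150)&(V>40)),red=(((H<6)|(H>174))&(S>160)&(V>50)))
def blobs(m,amin=60):
    c,_=cv2.findContours(m.astype(np.uint8),cv2.RETR_EXTERNAL,cv2.CHAIN_APPROX_NONE)
    return [k for k in c if cv2.contourArea(k)>amin]
E
python3 - <<'E'
from h import *
d=grab('top'); s=grab('side'); im=d['image']
for n,m in masks(im).items():
    for c in blobs(m):
        r=cv2.minAreaRect(c); print(n,np.round(r[0]),np.round(r[1]),round(r[2],1))
        z=dict(gold=.018,blue=.052,red=.108)[n]
        if n=='gold' and r[0][0]>380: z=.05
        b=cv2.boxPoints(r); P=np.array([plane(d,*p,z)[:2] for p in b]); print(' ctr',P.mean(0).round(4),'edges',(P[1]-P[0]).round(4),(P[2]-P[1]).round(4), 'ang',[round(float(np.degrees(np.arctan2(*(q[::-1])))),1) for q in (P[1]-P[0],P[2]-P[1])])
big=lambda i,x,y,w,h,k:cv2.resize(i[y:y+h,x:x+w],None,fx=k,fy=k,interpolation=cv2.INTER_CUBIC)
a=big(im,185,200,80,60,5);b=big(im,370,165,130,95,3)
e=big(s['image'],215,140,65,60,5);f=big(s['image'],310,230,140,140,2)
C=np.zeros((600,800,3),np.uint8)
for q,(x,y) in zip((a,b,e,f),((0,0),(405,0),(0,300),(405,300))): C[y:y+q.shape[0],x:x+q.shape[1]]=q[:600-y,:800-x]
cv2.imwrite('pics/c1.png',C)
E
```

```text
gold [226. 233.] [55. 31.] 12.5
 ctr [0.5089 0.2182] edges [ 0.0598 -0.0118] [-0.0239 -0.1067] ang [-11.2, -102.6]
gold [451. 220.] [33. 59.] 78.2
 ctr [ 0.5325 -0.2166] edges [ 0.0227 -0.111 ] [-0.0619 -0.0104] ang [-78.4, -170.5]
gold [294. 103.] [17. 11.] 26.6
 ctr [0.7721 0.0849] edges [ 0.0209 -0.0101] [-0.016  -0.0309] ang [-25.8, -117.3]
blue [221. 232.] [26. 11.] 13.2
 ctr [0.5095 0.2185] edges [ 0.0207 -0.0044] [-0.0112 -0.0475] ang [-12.1, -103.3]
blue [606. 176.] [ 4. 41.] 13.5
 ctr [ 0.616 -0.516] edges [ 0.0774 -0.0238] [-0.0021 -0.0082] ang [-17.1, -104.0]
blue [627. 180.] [35. 46.] 13.5
 ctr [ 0.6074 -0.5551] edges [ 0.0871 -0.0269] [-0.0161 -0.0645] ang [-17.2, -104.0]
red [  3. 375.] [ 3. 49.] 9.5
 ctr [0.2703 0.5691] edges [ 0.0783 -0.008 ] [-0.0009 -0.0053] ang [-5.9, -99.3]
red [431. 206.] [50. 17.] 77.7
 ctr [ 0.5541 -0.1625] edges [ 0.0062 -0.0288] [-0.0856 -0.0159] ang [-77.9, -169.5]
```

View pics/c1.png

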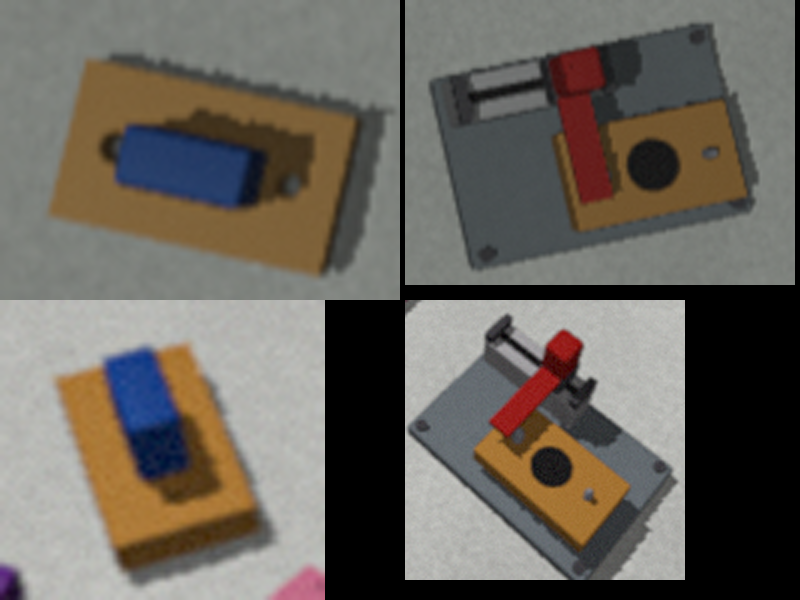

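The upper half's big hole is at its left (+y) end, at crop (112,147), with the small one at (292,185). So it needs a turn of only about +23° to match the stand. I'll now refine the disc, the small dowel and the lock grip using both views.

```bash
cat >> h.py <<'E'
def tri(d1,p1,d2,p2):
    (o1,r1),(o2,r2)=ray(d1,*p1),ray(d2,*p2)
    a=np.linalg.lstsq(np.c_[r1,-r2],o2-o1,rcond=None)[0]
    return (o1+a[0]*r1+o2+a[1]*r2)/2, np.linalg.norm(o1+a[0]*r1-o2-a[1]*r2)
E
python3 - <<'E'
from h import *
d=grab('top'); s=grab('side'); disc={}
for n,D,box in(('top',d,(435,205,472,235)),('side',s,(368,300,398,328))):
    x0,y0,x1,y1=box; g=D['image'][y0:y1,x0:x1].max(2)<55
    c=max(blobs(g,20),key=cv2.contourArea); e=cv2.fitEllipse(c); p=np.array(e[0])+[x0,y0]; disc[n]=p; print(n,p,e[1],plane(D,*p,.05))
print('tri disc',tri(d,disc['top'],s,disc['side']))
# gold edges
for c in blobs(masks(d['image'])['gold'],400):
    h=cv2.approxPolyDP(c,3,True).reshape(-1,2); z=.05 if h[:,0].mean()>380 else .018
    print([(tuple(p.tolist()),plane(d,*p,z)[:2].round(4).tolist()) for p in h])
print('lock',plane(d,430,187.7,.108), 'side lock', plane(s,(565-405)/2+310,(340-300)/2+230,.108))
# blue rib side / top upper region: side view gold
for c in blobs(masks(s['image'])['blue'],60): print('blue side',cv2.minAreaRect(c))
print('ribtop proj top', proj(d,[.509,.2185,.052]),'side',proj(s,[.509,.2185,.052]))
E
```

```text
top [452.08486557 219.43360901] (15.625852584838867, 16.319744110107422) [ 0.5328089  -0.21841232  0.05      ]
side [382.87921333 313.03366756] (17.107616424560547, 19.474761962890625) [ 0.534006   -0.21700777  0.05      ]
tri disc (array([ 0.53285178, -0.21758387,  0.05277125]), np.float64(0.0003403859875888538))
[((202, 214), [0.5461, 0.2657]), ((196, 242), [0.4911, 0.2761]), ((249, 253), [0.4694, 0.1717]), ((255, 224), [0.5261, 0.1606])]
[((475, 198), [0.5736, -0.2636]), ((435, 207), [0.5566, -0.1867]), ((439, 230), [0.5129, -0.1929]), ((431, 233), [0.5073, -0.1776]), ((420, 210), [0.5509, -0.1579]), ((426, 240), [0.4941, -0.1678]), ((482, 230), [0.5126, -0.2744])]
lock [ 0.58681823 -0.1619359   0.108     ] side lock [ 0.59035733 -0.15700098  0.108     ]
blue side ((243.95001220703125, 162.35000610351562), (24.033309936523438, 9.803059577941895), 71.56504821777344)
blue side ((81.30000305175781, 5.099997520446777), (13.86362075805664, 6.7082037925720215), 63.43495178222656)
ribtop proj top [[221.40476952 232.68002428]] side [[242.99422503 157.93840513]]
```

```bash
cat >> h.py <<'E'
from scipy.spatial.transform import Rotation as Rn
def down(yaw):  # tool y at world yaw, z down
    c,s=np.cos(np.radians(yaw)),np.sin(np.radians(yaw)); y=np.array([c,s,0]);z=np.array([0,0,-1.])
    return Rn.from_matrix(np.c_[np.cross(y,z),y,z])
def plan(p,yaw,n):
    """print per-call (shift, turn) at the end of each of n equal calls"""
    o=ctrl.get_obs(); P=np.array(o['tool_pos']);R=Rn.from_rotvec(o['tool_rot']);T=(R.inv()*down(yaw)).as_rotvec()
    print('now',P.round(4),'turn',T.round(3))
    for i in range(n):
        Ri=R*Rn.from_rotvec(T*i/n); print(i,Ri.inv().apply((np.array(p)-P)/n).round(4),(T/n).round(4))
E
python3 - <<'E'
from h import *
plan([.5887,-.1615,.19],10.6,4)
E
```

```text
now [0.2483 0.5733 0.2023] turn [-0.001  0.     0.977]
0 [-0.1511 -0.1347  0.0032] [-2.000e-04  1.000e-04  2.442e-01]
1 [-0.1792 -0.0942  0.0031] [-2.000e-04  1.000e-04  2.442e-01]
2 [-0.1967 -0.0481  0.0031] [-2.000e-04  1.000e-04  2.442e-01]
3 [-0.2024  0.0009  0.0031] [-2.000e-04  1.000e-04  2.442e-01]
```

```bash
python3 -m jog '[[[-0.030,-0.027,0.001],[0,0,0.049]],[[-0.060,-0.054,0.001],[0,0,0.098]],[[-0.091,-0.081,0.002],[0,0,0.146]],[[-0.121,-0.108,0.003],[0,0,0.195]],[[-0.151,-0.135,0.003],[0,0,0.244]]]' 1 60
python3 -m jog '[[[-0.036,-0.019,0.001],[0,0,0.049]],[[-0.072,-0.038,0.001],[0,0,0.098]],[[-0.108,-0.057,0.002],[0,0,0.146]],[[-0.143,-0.075,0.003],[0,0,0.195]],[[-0.179,-0.094,0.003],[0,0,0.244]]]'
python3 -m jog '[[[-0.039,-0.010,0.001],[0,0,0.049]],[[-0.079,-0.019,0.001],[0,0,0.098]],[[-0.118,-0.029,0.002],[0,0,0.146]],[[-0.157,-0.038,0.003],[0,0,0.195]],[[-0.197,-0.048,0.003],[0,0,0.244]]]'
python3 -c "
from h import *
plan([.5887,-.1615,.19],10.6,1)"
```

```text
t: 0.8
tool_pos: [0.3336, 0.3881, 0.1995]
tool_rot: [1.01, 2.975, -0.0]
contact_force: [0.2, -0.3, 0.0]
opening: 0.0854
grip_force: 0.0
t: 1.3
tool_pos: [0.4187, 0.2047, 0.1967]
tool_rot: [1.364, 2.83, 0.001]
contact_force: [0.3, 0.1, 0.6]
opening: 0.0857
grip_force: 0.0
t: 1.8
tool_pos: [0.5043, 0.0207, 0.1937]
tool_rot: [1.699, 2.642, 0.001]
contact_force: [0.7, -0.4, -0.3]
opening: 0.0852
grip_force: 0.0
now [0.5043 0.0207 0.1937] turn [ 0.    -0.     0.243]
0 [-0.2009  0.0012  0.0037] [ 4.000e-04 -1.000e-04  2.429e-01]
```

```bash
python3 -m jog '[[[-0.040,0,0.001],[0,0,0.049]],[[-0.080,0,0.002],[0,0,0.098]],[[-0.120,0.001,0.003],[0,0,0.146]],[[-0.160,0.001,0.003],[0,0,0.195]],[[-0.201,0.001,0.004],[0,0,0.243]]]' 
python3 -m jog '[[[0,0,0.02],[0,0,0]],[[0,0,0.04],[0,0,0]],[[0,0,0.05],[0,0,0]],[[0,0,0.06],[0,0,0]],[[0,0,0.06],[0,0,0]]]'
python3 - <<'E'
from h import *
plan([.5887,-.1615,.08],10.6,1)
s=grab('side');cv2.imwrite('pics/l1.png',cv2.resize(s['image'][180:360,270:510],None,fx=3,fy=3))
E
```

```text
t: 2.3
tool_pos: [0.5891, -0.1616, 0.1898]
tool_rot: [2.007, 2.417, 0.0]
contact_force: [-0.2, -0.1, 0.3]
opening: 0.0856
grip_force: 0.0
t: 2.8
tool_pos: [0.5877, -0.1594, 0.1282]
tool_rot: [-2.002, -2.418, 0.001]
contact_force: [0.4, 0.1, -0.8]
opening: 0.0853
grip_force: 0.0
now [ 0.5877 -0.1594  0.1282] turn [-0.002 -0.001  0.002]
0 [-0.0024  0.0007  0.0482] [-0.0021 -0.0014  0.0024]
```

View pics/l1.png

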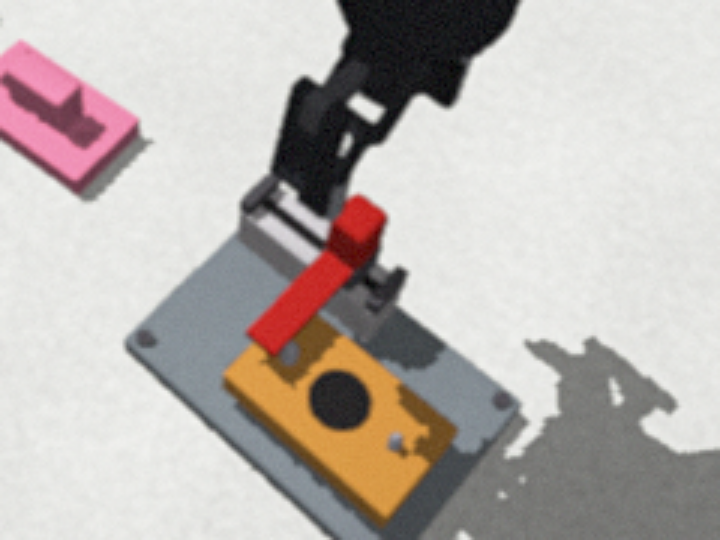

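The side view shows the gripper above and to the upper left of the red grip, whose top is at crop (360,210). I'll check this by projecting the TCP into the picture.

```bash
python3 - <<'E'
from h import *
o=ctrl.get_obs();P=o['tool_pos'];R=Rn.from_rotvec(o['tool_rot']).as_matrix();print(P)
s=grab('side');d=grab('top')
for n,q in (('tcp',P),('f+',P+R[:,1]*.05-R[:,2]*.013),('f-',P-R[:,1]*.05-R[:,2]*.013)):
    print(n,(proj(s,q)-[270,180])*3)
cv2.imwrite('pics/l2.png',cv2.resize(d['image'][140:280,340:520],None,fx=4,fy=4))
E
```

```text
[ 0.58833297 -0.15960242  0.12942984]
tcp [[366.06352153 194.1908447 ]]
f+ [[428.6177211  123.53897947]]
f- [[306.30554483 242.357151  ]]
```

View pics/l2.png

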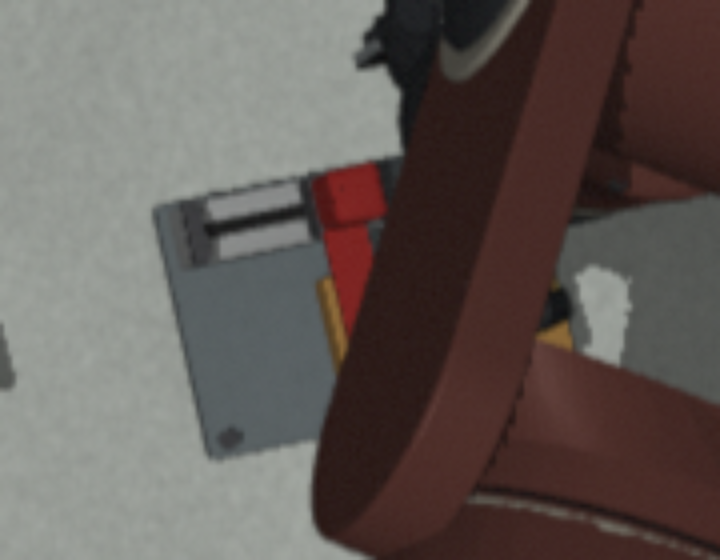

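```bash
python3 - <<'E'
from h import *
o=ctrl.get_obs();P=o['tool_pos'];R=Rn.from_rotvec(o['tool_rot']).as_matrix()
s=grab('side');im=cv2.convertScaleAbs(cv2.resize(s['image'][178:268,345:465],None,fx=6,fy=6,interpolation=cv2.INTER_CUBIC),alpha=2.2,beta=10)
for b in(-.0425,-.057,.0425,.057):
  for w in(-.011,.011):
    q=(proj(s,P+R[:,1]*b+R[:,0]*w-R[:,2]*.013)[0]-[345,178])*6; cv2.circle(im,tuple(int(v) for v in q),4,(0,255,0),1)
q=(proj(s,P)[0]-[345,178])*6;cv2.circle(im,tuple(int(v) for v in q),5,(255,255,0),2)
cv2.imwrite('pics/l3.png',im)
E
```

```text
(no output)
```

View pics/l3.png

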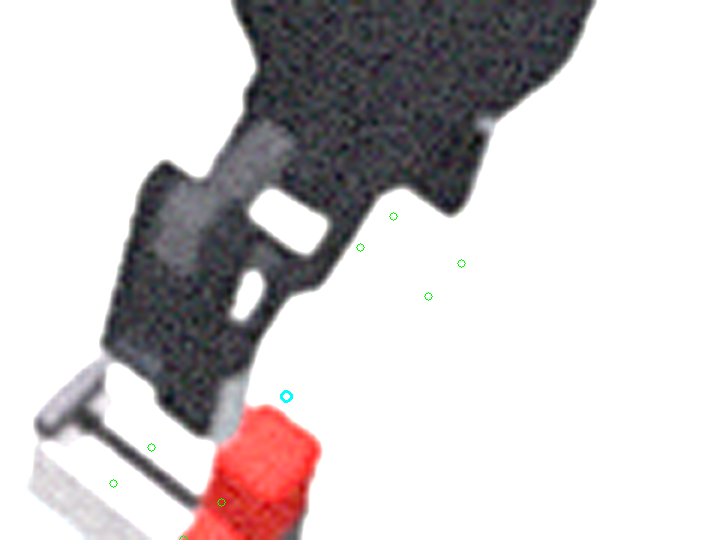

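```bash
python3 - <<'E'
from h import *
o=ctrl.get_obs();P=o['tool_pos'];R=Rn.from_rotvec(o['tool_rot']).as_matrix();print(P,o['q'])
d=grab('top');s=grab('side')
for b in(-.045,.045):
  for w in(-.011,.011):
   for z in(.013,.05):
    q=P+R[:,1]*b+R[:,0]*w-R[:,2]*z
    print(b,w,z,(proj(d,q)[0]-[340,140])*4,(proj(s,q)[0]-[345,178])*6)
E
```

```text
[ 0.58927778 -0.16001808  0.13103308] [-3.86949977e-01  7.09751633e-02  1.71582374e+00 -4.60017519e-05
  1.35271654e+00 -5.74346171e-01]
-0.045 -0.011 0.013 [427.87046689 275.15477748] [215.23844771 508.19448363]
-0.045 -0.011 0.05 [457.64906126 269.28459417] [234.08398718 429.83894019]
-0.045 0.011 0.013 [376.42216566 285.10567766] [145.96190139 452.82847128]
-0.045 0.011 0.05 [403.2484896  279.80643976] [160.69408767 372.90715293]
0.045 -0.011 0.013 [381.52309913  66.37593454] [435.17646058 290.18994715]
0.045 -0.011 0.05 [408.28899405  48.680347  ] [464.09020795 205.91811883]
0.045 0.011 0.013 [330.65482412  76.08671018] [366.71262823 241.91806958]
0.045 0.011 0.05 [354.53648816  58.93390675] [391.65638049 156.64683261]
```

The picture shows the fingertips in line with the grip in x and y, but looking higher than I had modelled for the open state. I'll descend, close on the grip and check the opening (about 26 mm expected).

```bash
python3 -m jog '[[[0,0,0.02],[0,0,0]],[[0,0,0.04],[0,0,0]],[[0,0,0.048],[0,0,0]],[[0,0,0.048],[0,0,0]],[[0,0,0.048],[0,0,0]]]'
python3 -m jog '[[[0,0,0],[0,0,0]],[[0,0,0],[0,0,0]],[[0,0,0],[0,0,0]],[[0,0,0],[0,0,0]],[[0,0,0],[0,0,0]]]' 0 60
python3 -m jog '[[[0,0,0],[0,0,0]],[[0,0,0],[0,0,0]],[[0,0,0],[0,0,0]],[[0,0,0],[0,0,0]],[[0,0,0],[0,0,0]]]'
python3 - <<'E'
from h import *
s=grab('side');cv2.imwrite('pics/l4.png',cv2.convertScaleAbs(cv2.resize(s['image'][178:278,325:465],None,fx=5,fy=5,interpolation=cv2.INTER_CUBIC),alpha=2.2,beta=10))
plan([.5887-.184*.053,-.1615+.983*.053,.08],10.6,1)
E
```

```text
t: 3.6
tool_pos: [0.5891, -0.1602, 0.0826]
tool_rot: [2.004, 2.418, 0.001]
contact_force: [0.9, 0.3, 0.2]
opening: 0.0853
grip_force: 0.0
t: 4.1
tool_pos: [0.5886, -0.16, 0.0819]
tool_rot: [2.004, 2.419, 0.0]
contact_force: [0.4, 0.2, -0.1]
opening: 0.0127
grip_force: 0.0
t: 4.6
tool_pos: [0.5886, -0.16, 0.0817]
tool_rot: [-2.004, -2.419, 0.0]
contact_force: [0.4, -0.6, 0.3]
opening: -0.0003
grip_force: 0.0
now [ 0.5886 -0.16    0.0817] turn [0.    0.    0.002]
0 [ 0.0515 -0.0001  0.0017] [0.    0.    0.002]
```

View pics/l4.png

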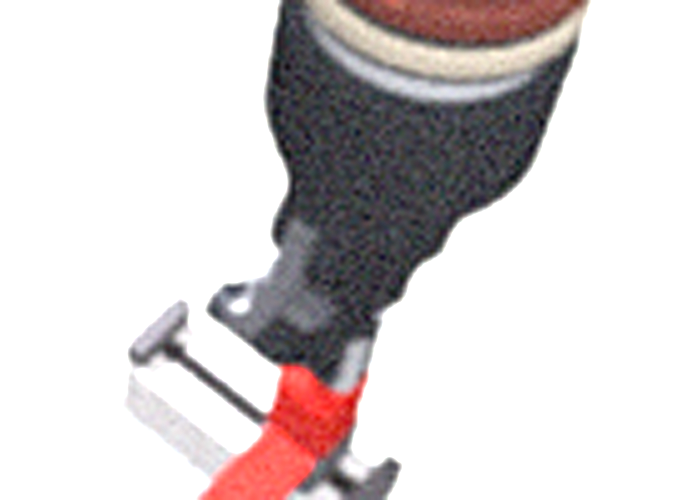

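The gripper closed fully (opening 0), above the grip: the shut tips are at crop (345,388), on top of the red block. So the fingers sit higher than the reported z. I'll estimate the offset from this picture.

```bash
python3 - <<'E'
from h import *
o=ctrl.get_obs();P=o['tool_pos'];R=Rn.from_rotvec(o['tool_rot']).as_matrix();print(P,o['contact_force'])
s=grab('side')
for b in (0.,-.008):
 for z in(0,.01,.02,.03,.04):
    q=P+R[:,1]*b-R[:,0]*.011-R[:,2]*z
    print(b,z,(proj(s,q)[0]-[325,178])*5)
E
```

```text
[ 0.58858911 -0.15998777  0.08170248] [ 0.95050776 -0.03799623 -0.21741202]
0.0 0 [342.32661337 430.89014096]
0.0 0.01 [346.82124957 415.88772671]
0.0 0.02 [351.43236377 400.49652658]
0.0 0.03 [356.16454317 384.70122915]
0.0 0.04 [361.02261906 368.48570831]
-0.008 0 [327.06922845 446.36980146]
-0.008 0.01 [331.39276632 431.48251954]
-0.008 0.02 [335.82898362 416.20724742]
-0.008 0.03 [340.38234346 400.52861721]
-0.008 0.04 [345.0575478  384.43043857]
```

```bash
for i in 1 2 3 4 5; do python3 -m jog '[[[0,0,0.001],[0,0,0]],[[0,0,0.002],[0,0,0]]]' | grep -E "tool_pos|contact"; done
```

```text
tool_pos: [0.5886, -0.16, 0.0797]
contact_force: [-0.5, -1.2, -0.0]
tool_pos: [0.5887, -0.1601, 0.0794]
contact_force: [-5.7, 1.5, 11.3]
tool_pos: [0.589, -0.1608, 0.0793]
contact_force: [-9.3, 0.7, 18.0]
tool_pos: [0.5893, -0.1616, 0.0792]
contact_force: [-12.1, 0.5, 26.2]
tool_pos: [0.5896, -0.1625, 0.0791]
contact_force: [-15.9, -1.4, 33.0]
```

Contact came at a reported z of 0.0797, where the grip's top is 0.108. So the fingertips are about 28 mm above the reported TCP, and I'll use that offset from here. Now I'll lift, open, go lower and grip.

```bash
python3 -m jog '[[[0,0,-0.012],[0,0,0]],[[0,0,-0.012],[0,0,0]],[[0,0,-0.012],[0,0,0]],[[0,0,-0.012],[0,0,0]],[[0,0,-0.012],[0,0,0]]]' 1
python3 -m jog '[[[0,0,0],[0,0,0]],[[0,0,0],[0,0,0]],[[0,0,0.01],[0,0,0]],[[0,0,0.02],[0,0,0]],[[0,0,0.028],[0,0,0]]]'
python3 -m jog '[[[0,0,0],[0,0,0]],[[0,0,0],[0,0,0]],[[0,0,0],[0,0,0]],[[0,0,0],[0,0,0]],[[0,0,0],[0,0,0]]]' 0 60
python3 -m jog '[[[0,0,0],[0,0,0]],[[0,0,0],[0,0,0]]]'
python3 -c "
from h import *
plan([.5887-.184*.055,-.1615+.983*.055,.055],10.6,1)"
```

```text
t: 6.2
tool_pos: [0.5878, -0.1596, 0.0822]
tool_rot: [-2.003, -2.418, 0.001]
contact_force: [-0.1, 0.9, -0.4]
opening: 0.0722
grip_force: 0.0
t: 6.7
tool_pos: [0.5878, -0.1597, 0.054]
tool_rot: [-2.003, -2.418, 0.001]
contact_force: [-0.2, 0.0, 0.0]
opening: 0.0853
grip_force: 0.0
t: 7.2
tool_pos: [0.5874, -0.1605, 0.0567]
tool_rot: [-2.001, -2.419, 0.005]
contact_force: [-6.3, -0.7, 6.1]
opening: 0.0247
grip_force: 60.9
t: 7.4
tool_pos: [0.5874, -0.1605, 0.0567]
tool_rot: [-2.002, -2.419, 0.005]
contact_force: [-6.3, -1.2, 5.5]
opening: 0.0252
grip_force: 60.9
now [ 0.5874 -0.1605  0.0567] turn [-0.003  0.     0.003]
0 [0.0537 0.0013 0.0017] [-0.0034  0.0004  0.0033]
```

```bash
python3 -m jog '[[[0,0,-0.002],[0,0,0]],[[0.008,0,-0.002],[0,0,0]],[[0.016,0,-0.002],[0,0,0]],[[0.024,0,-0.002],[0,0,0]],[[0.030,0,-0.002],[0,0,0]]]'
python3 -m jog '[[[0.005,0,0],[0,0,0]],[[0.010,0,0],[0,0,0]],[[0.015,0,0],[0,0,0]],[[0.018,0,0],[0,0,0]],[[0.018,0,0],[0,0,0]]]'
for i in 1 2 3; do python3 -m jog '[[[0.002,0,0],[0,0,0]],[[0.003,0,0],[0,0,0]]]'| grep -E "tool_pos|contact"; done
```

```text
t: 7.9
tool_pos: [0.5811, -0.1305, 0.0568]
tool_rot: [-2.002, -2.418, 0.006]
contact_force: [-5.6, -3.2, -2.2]
opening: 0.0247
grip_force: 60.5
t: 8.4
tool_pos: [0.5774, -0.1125, 0.0568]
tool_rot: [-2.001, -2.417, 0.006]
contact_force: [-7.2, -1.7, -0.2]
opening: 0.025
grip_force: 60.6
tool_pos: [0.5769, -0.1101, 0.0568]
contact_force: [-6.6, -3.8, -1.4]
tool_pos: [0.5768, -0.1098, 0.0568]
contact_force: [-4.7, -14.2, -4.4]
tool_pos: [0.5768, -0.1098, 0.0568]
contact_force: [-2.4, -23.4, -7.8]
```

The lock is at its end stop: it moved 51 mm, then the force rose to 23 N. The track direction gives a stand yaw of about 11.6°. Next I'll release, rise and plan the move to the loose half.

```bash
python3 -m jog '[[[-0.004,0,0],[0,0,0]],[[-0.004,0,0],[0,0,0]],[[-0.004,0,0],[0,0,0]],[[-0.004,0,0],[0,0,0]],[[-0.004,0,0],[0,0,0]]]' 1 
python3 -m jog '[[[0,0,-0.03],[0,0,0]],[[0,0,-0.06],[0,0,0]],[[0,0,-0.06],[0,0,0]]]'
python3 -c "
from h import *
plan([.5095,.2183,.10],-12.4,2)"
```

```text
t: 9.5
tool_pos: [0.579, -0.1074, 0.058]
tool_rot: [2.003, 2.419, 0.001]
contact_force: [0.7, 0.7, 0.9]
opening: 0.0855
grip_force: 0.0
t: 9.8
tool_pos: [0.5822, -0.1086, 0.1234]
tool_rot: [1.998, 2.413, 0.006]
contact_force: [0.2, 0.5, 0.7]
opening: 0.0854
grip_force: 0.0
now [ 0.5822 -0.1086  0.1234] turn [0.009 0.003 0.404]
0 [ 0.1674 -0.0054  0.0109] [0.0047 0.0013 0.2019]
1 [ 0.1629 -0.0388  0.0112] [0.0047 0.0013 0.2019]
```

```bash
python3 -m jog '[[[0.033,-0.001,0.002],[0,0,0.04]],[[0.067,-0.002,0.004],[0,0,0.08]],[[0.100,-0.003,0.006],[0,0,0.12]],[[0.134,-0.004,0.008],[0,0,0.16]],[[0.167,-0.005,0.010],[0,0,0.202]]]'
python3 -m jog '[[[0.033,-0.008,0.002],[0,0,0.04]],[[0.067,-0.016,0.004],[0,0,0.08]],[[0.100,-0.023,0.006],[0,0,0.12]],[[0.134,-0.031,0.008],[0,0,0.16]],[[0.163,-0.039,0.010],[0,0,0.202]]]'
python3 - <<'E'
from h import *
d=grab('top'); s=grab('side')
plan([.5095,.2183,.10],-12.4,1)
x0,y0,x1,y1=435,205,472,235
c=max(blobs(d['image'][y0:y1,x0:x1].max(2)<55,20),key=cv2.contourArea);print('disc',plane(d,*(np.array(cv2.fitEllipse(c)[0])+[x0,y0]),.05))
m=masks(d['image'])
for c in blobs(m['gold'],400):
    r=cv2.minAreaRect(c)
    if r[0][0]>380:
        h=cv2.approxPolyDP(c,3,True).reshape(-1,2); print([(tuple(p.tolist()),plane(d,*p,.05)[:2].round(4).tolist()) for p in h])
C=np.zeros((600,800,3),np.uint8)
a=cv2.resize(d['image'][165:265,365:500],None,fx=5.9,fy=5.9,interpolation=cv2.INTER_CUBIC);C[:590,:796]=a[:590,:796]
cv2.imwrite('pics/s1.png',C)
E
```

```text
t: 10.3
tool_pos: [0.5419, 0.0568, 0.107]
tool_rot: [-2.239, -2.202, 0.0]
contact_force: [-0.3, -0.3, 0.4]
opening: 0.0853
grip_force: 0.0
t: 10.8
tool_pos: [0.5053, 0.2206, 0.097]
tool_rot: [-2.449, -1.966, 0.0]
contact_force: [0.8, -0.7, 0.6]
opening: 0.0857
grip_force: 0.0
now [0.5045 0.2217 0.0967] turn [-0.002 -0.     0.003]
0 [-0.0022  0.0056 -0.0033] [-0.0018 -0.0003  0.0034]
disc [ 0.53275142 -0.21858459  0.05      ]
[((475, 198), [0.5736, -0.2636]), ((420, 210), [0.5509, -0.1579]), ((426, 240), [0.4941, -0.1678]), ((482, 230), [0.5126, -0.2744])]
```

View pics/s1.png

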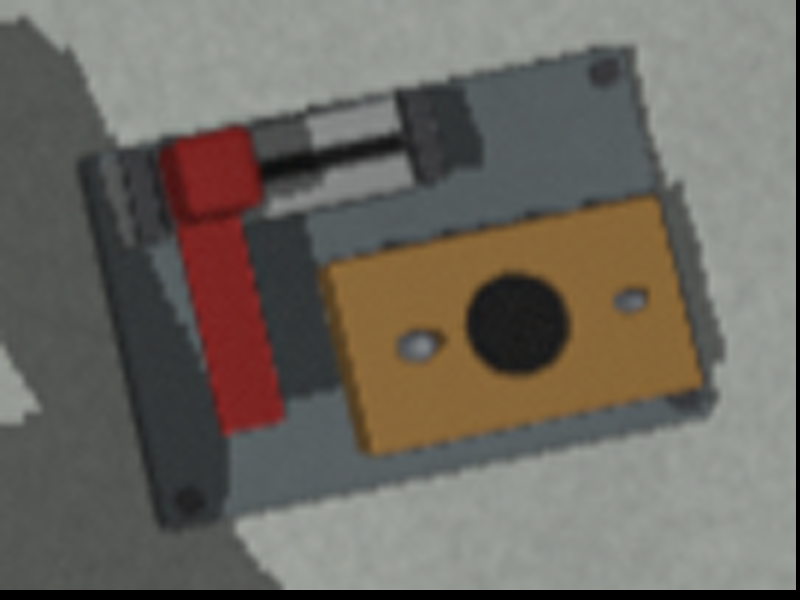

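The lock is open, with its tongue at crop (220,320), clear of the mould. The dowels are at crop (418,345) and (630,300). Now I'll descend onto the rib with the corrected offset.

```bash
python3 -m jog '[[[-0.001,0.003,0.02],[0,0,0]],[[-0.002,0.005,0.05],[0,0,0]],[[-0.002,0.005,0.07],[0,0,0]],[[-0.002,0.005,0.07],[0,0,0]],[[-0.002,0.005,0.07],[0,0,0]]]'
python3 - <<'E'
from h import *
plan([.5088,.2184,-.0065],-11.8,1)
d=grab('top')
A,B=[plane(d,u/5.9+365,v/5.9+165,.060) for u,v in((418,345),(630,300))]
print(A,B,np.linalg.norm(A-B),(A+B)/2,np.degrees(np.arctan2(*(A-B)[[1,0]]))-90)
E
```

```text
t: 11.4
tool_pos: [0.5105, 0.2154, 0.0276]
tool_rot: [-2.449, -1.967, 0.001]
contact_force: [0.1, 0.4, -0.5]
opening: 0.0854
grip_force: 0.0
now [0.5105 0.2154 0.0276] turn [-0.001  0.    -0.011]
0 [ 0.0026 -0.0023  0.0341] [-0.0007  0.0005 -0.0112]
[ 0.5249617  -0.18440958  0.06      ] [ 0.53905238 -0.25228182  0.06      ] 0.06931946504148657 [ 0.53200704 -0.2183457   0.06      ] 11.728343224412683
```

```bash
python3 -m jog '[[[0.002,-0.002,0.01],[0,0,-0.01]],[[0.003,-0.002,0.02],[0,0,-0.01]],[[0.003,-0.002,0.028],[0,0,-0.01]],[[0.003,-0.002,0.034],[0,0,-0.01]],[[0.003,-0.002,0.034],[0,0,-0.01]]]'
python3 -m jog '[[[0,0,0],[0,0,0]],[[0,0,0],[0,0,0]],[[0,0,0],[0,0,0]],[[0,0,0],[0,0,0]],[[0,0,0],[0,0,0]]]' 0 70
python3 -m jog '[[[0,0,0],[0,0,0]],[[0,0,0],[0,0,0]]]'
```

```text
t: 11.95
tool_pos: [0.5082, 0.2189, -0.0078]
tool_rot: [-2.438, -1.98, 0.004]
contact_force: [-0.2, -0.5, 0.6]
opening: 0.0852
grip_force: 0.0
t: 12.45
tool_pos: [0.5099, 0.2193, -0.0057]
tool_rot: [2.439, 1.98, 0.002]
contact_force: [3.2, 0.2, 6.5]
opening: 0.0228
grip_force: 72.0
t: 12.65
tool_pos: [0.5099, 0.2193, -0.0057]
tool_rot: [2.439, 1.98, 0.002]
contact_force: [0.5, -1.2, 2.9]
opening: 0.0233
grip_force: 70.9
```

```bash
python3 -m jog '[[[0,0,-0.02],[0,0,0]],[[0,0,-0.05],[0,0,0]],[[0,0,-0.09],[0,0,0]],[[0,0,-0.11],[0,0,0]],[[0,0,-0.11],[0,0,0]]]'
python3 -c "
from h import *
plan([.5323,-.217,.095],11.7,3)"
```

```text
t: 13.15
tool_pos: [0.5113, 0.2197, 0.1067]
tool_rot: [2.437, 1.979, 0.008]
contact_force: [0.9, 0.8, -5.0]
opening: 0.0231
grip_force: 70.3
now [0.5113 0.2197 0.1067] turn [ 0.006 -0.002 -0.411]
0 [-0.141   0.0367  0.0037] [ 0.0019 -0.0005 -0.137 ]
1 [-0.1447  0.0171  0.0037] [ 0.0019 -0.0005 -0.137 ]
2 [-0.1457 -0.0028  0.0038] [ 0.0019 -0.0005 -0.137 ]
```

```bash
python3 -m jog '[[[-0.028,0.007,0.001],[0,0,-0.027]],[[-0.056,0.015,0.002],[0,0,-0.055]],[[-0.085,0.022,0.002],[0,0,-0.082]],[[-0.113,0.030,0.003],[0,0,-0.110]],[[-0.141,0.037,0.004],[0,0,-0.137]]]'
python3 -m jog '[[[-0.029,0.003,0.001],[0,0,-0.027]],[[-0.058,0.007,0.002],[0,0,-0.055]],[[-0.087,0.010,0.002],[0,0,-0.082]],[[-0.116,0.014,0.003],[0,0,-0.110]],[[-0.145,0.017,0.004],[0,0,-0.137]]]'
python3 -m jog '[[[-0.036,0,0.001],[0,0,-0.034]],[[-0.073,-0.001,0.002],[0,0,-0.069]],[[-0.110,-0.002,0.003],[0,0,-0.103]],[[-0.146,-0.003,0.004],[0,0,-0.137]],[[-0.146,-0.003,0.004],[0,0,-0.137]]]'
python3 -m jog '[[[0,0,0.015],[0,0,0]],[[0,0,0.015],[0,0,0]],[[0,0,0.015],[0,0,0]]]'
python3 - <<'E'
from h import *
plan([.5323,-.217,.079],11.7,1)
s=grab('side');d=grab('top')
m=masks(s['image'])['gold']
for c in blobs(m,150):
    print([p.tolist() for p in cv2.approxPolyDP(c,2.5,True).reshape(-1,2)])
C=np.zeros((600,800,3),np.uint8)
a=cv2.resize(s['image'][240:370,310:460],None,fx=4,fy=4,interpolation=cv2.INTER_CUBIC);C[:520,:600]=a
cv2.imwrite('pics/p1.png',cv2.convertScaleAbs(C,alpha=1.3))
E
```

```text
t: 13.65
tool_pos: [0.5143, 0.0724, 0.0962]
tool_rot: [-2.294, -2.141, 0.006]
contact_force: [0.1, 0.1, -3.6]
opening: 0.0228
grip_force: 70.2
t: 14.15
tool_pos: [0.5212, -0.0729, 0.0922]
tool_rot: [-2.141, -2.292, 0.004]
contact_force: [-0.1, 0.4, -2.9]
opening: 0.023
grip_force: 70.2
t: 14.65
tool_pos: [0.5283, -0.2213, 0.0885]
tool_rot: [-1.986, -2.43, 0.003]
contact_force: [-0.0, 0.5, -3.9]
opening: 0.0227
grip_force: 70.1
t: 14.95
tool_pos: [0.5287, -0.2162, 0.0741]
tool_rot: [-1.979, -2.434, 0.001]
contact_force: [0.2, -0.0, -3.7]
opening: 0.023
grip_force: 69.9
now [ 0.5287 -0.2162  0.0741] turn [-0.003 -0.003  0.001]
0 [-0.0015  0.0034 -0.0049] [-0.0033 -0.0032  0.0011]
[[368, 265], [343, 291], [347, 300], [345, 308], [397, 354], [421, 324], [418, 320], [425, 311], [402, 291], [405, 300], [393, 317], [385, 312], [370, 312], [360, 304], [355, 295], [367, 289], [366, 285], [374, 274]]
```

View pics/p1.png

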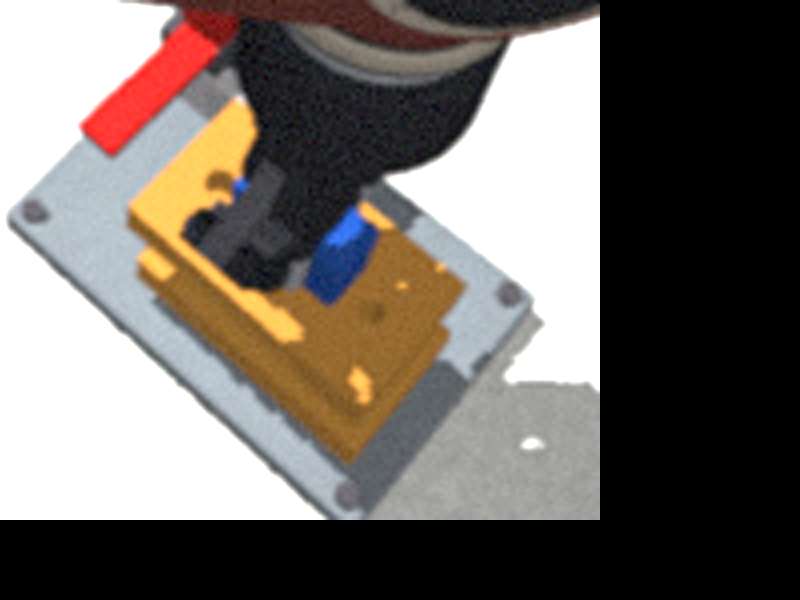

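The side view shows the half held above the stand. Its big hole mouth is at crop (220,181) and its small one at (373,313). I'll cast those onto the plate-top plane and compare them with the dowels.

```bash
python3 - <<'E'
from h import *
s=grab('side');d=grab('top');o=ctrl.get_obs();P=o['tool_pos'];print(P)
zt=P[2]+.0057+.018
A=plane(s,220/4+310,181/4+240,zt);B=plane(s,373/4+310,313/4+240,zt)
print(A,B,np.linalg.norm(A-B),'mid',(A+B)/2,'yaw',np.degrees(np.arctan2(*(A-B)[[1,0]]))-90)
# lower-left front corner of plates in side: upper plate -x edge corners
for p,z in(((343,291),zt),((397+1,336),zt)): print(plane(s,*p,z))
# stand origin predicted corners
c,sn=np.cos(np.radians(11.7)),np.sin(np.radians(11.7));R=np.array([[c,-sn],[sn,c]])
for q in((-.032,.055),(-.032,-.055),(.032,-.055)):
    w=np.array([.5327,-.218])+R@q; print(q,'cradle px',proj(s,[*w,.05]),'upper px if aligned',proj(s,[*w,zt]))
a=R@[0,.035]
print('holes if aligned',[(proj(s,[.5327+k*a[0],-.218+k*a[1],zt])[0]-[310,240])*4 for k in(1,-1)])
E
```

```text
[ 0.53054251 -0.21758268  0.0770499 ]
[ 0.52170254 -0.17994512  0.1007499 ] [ 0.53488335 -0.25142521  0.1007499 ] 0.07268519257866098 mid [ 0.52829294 -0.21568517  0.1007499 ] yaw 10.447886719738605
[ 0.48839336 -0.16851519  0.1007499 ]
[ 0.51162286 -0.26631474  0.1007499 ]
(-0.032, 0.055) cradle px [[343.39577082 304.92110351]] upper px if aligned [[344.80180055 291.44276073]]
(-0.032, -0.055) cradle px [[398.59734396 353.85993101]] upper px if aligned [[404.325751   342.85625027]]
(0.032, -0.055) cradle px [[423.27349288 323.35743938]] upper px if aligned [[430.49322438 310.70789019]]
holes if aligned [array([234.23512794, 183.20944062]), array([384.80827682, 307.38257625])]
```

```bash
python3 -m jog '[[[0,0,0],[0,0,0]],[[0,0,0],[0,0,0]],[[0,0,0],[0,0,0]]]' | grep tool
cat > hole.py <<'E'
from h import *
def run():
    s=grab('side');o=ctrl.get_obs();P=o['tool_pos'];print(P)
    zt=P[2]+.0057+.018; g=s['image'].max(2).astype(float)
    c,sn=np.cos(np.radians(11.7)),np.sin(np.radians(11.7)); C=[]
    for k in(.035,-.035):
        q=proj(s,[P[0]-k*sn,P[1]+k*c,zt])[0]; x,y=np.round(q).astype(int)
        w=g[y-5:y+6,x-5:x+6]; print(q.round(1));print(w.astype(int))
run()
E
python3 hole.py
```

```text
tool_pos: [0.5304, -0.2182, 0.077]
tool_rot: [1.983, 2.436, 0.0]
[ 0.53029525 -0.21817116  0.07692876]
[367.4 286.7]
[[226 204 181 163 146 157 167 192 214 189 116]
 [218 182 136 112 107 115 120 144 180 160  91]
 [207 155 108 102 102 108  99 112 121 148 139]
 [208 149 107 101 107 104 104  94 125 171 161]
 [210 161 123 127 130 124 105  86 113 153 147]
 [214 187 164 185 187 178 152 105  90 113 100]
 [227 215 211 210 220 218 203 147  80  78  65]
 [228 230 218 182 177 195 203 165  86  68  59]
 [218 220 199 136  94 119 150 137  71  56  59]
 [164 171 149  84  59  57  81  76  59  57  56]
 [ 73  80  71  54  52  57  51  58  54  65  60]]
[405.  317.9]
[[115 123 120 120 122 120 116 119 114 115 118]
 [118 123 116 112 113 116 112 117 112 117 118]
 [118 110 109 111 111 106 103 110 119 118 117]
 [110 110 105 107 107 100  96 101 106 112 117]
 [115 106 103 105 100  98  94  88 108 114 120]
 [115 111 113 108 100  94  87  95 103 116 120]
 [117 115 114 110 107  95  91 102 113 117 115]
 [119 120 116 116 106 113 106 114 115 115 117]
 [116 116 115 117 116 114 117 115 115 121 114]
 [119 114 112 121 116 116 122 119 117 119 115]
 [114 116 117 114 116 119 112 118 113 113 119]]
```

```bash
python3 - <<'E'
from h import *
s=grab('side');P=ctrl.get_obs()['tool_pos'];zt=P[2]+.0237;print(P)
A=plane(s,366.6,284.3,zt);B=plane(s,405.3,317.3,zt);m=(A+B)/2
print(A,B,np.linalg.norm(A-B),m,np.degrees(np.arctan2(*(A-B)[[1,0]]))-90)
# dowels from side image 0 (tip of small in original view: full px)
im=cv2.imread('pics/l1.png')
for p in((290,350),(397,440)):print('dowel',plane(s,p[0]/3+270,p[1]/3+180,.057))
print('gap in tool axes', Rn.from_rotvec(ctrl.get_obs()['tool_rot']).inv().apply([.5327-m[0],-.218-m[1],0]))
E
```

```text
[ 0.53025173 -0.21820994  0.0768581 ]
[ 0.52477451 -0.18003289  0.1005581 ] [ 0.53834531 -0.25200447  0.1005581 ] 0.07323984923475993 [ 0.53155991 -0.21601868  0.1005581 ] 10.678193698758335
dowel [ 0.52763342 -0.18287687  0.057     ]
dowel [ 0.54206773 -0.25209838  0.057     ]
gap in tool axes [-2.17117542e-03  7.15146558e-04  4.93213166e-07]
```

```bash
python3 -m jog '[[[0.0005,0.0025,0.004],[0,0,0]],[[0.0005,0.0025,0.008],[0,0,0]],[[0.0005,0.0025,0.014],[0,0,0]],[[0.0005,0.0025,0.014],[0,0,0]]]' | grep -E "tool_pos|contact"
for i in 1 2 3 4 5; do python3 -m jog '[[[0,0,0.001],[0,0,0]],[[0,0,0.002],[0,0,0]]]' | grep -E "tool_pos|contact"; done
python3 -c "
from h import *
o=ctrl.get_obs();print(o['t'],o['wrist_torque'])"
```

```text
tool_pos: [0.5315, -0.2166, 0.061]
contact_force: [0.1, -0.4, -4.4]
tool_pos: [0.5326, -0.2172, 0.0608]
contact_force: [0.4, -0.2, -3.6]
tool_pos: [0.5326, -0.2172, 0.0588]
contact_force: [0.6, 1.0, -4.3]
tool_pos: [0.5326, -0.2172, 0.0567]
contact_force: [-0.8, 0.1, -3.4]
tool_pos: [0.5327, -0.2174, 0.0548]
contact_force: [0.5, -0.3, -2.9]
tool_pos: [0.5329, -0.2178, 0.0531]
contact_force: [-0.2, -1.0, -2.9]
16.95 [-0.38046266 -0.03185873  0.00123881]
```

The dowels are entering with almost no side force, so I'll keep lowering.

```bash
for i in 1 2 3 4 5; do python3 -m jog '[[[0,0,0.001],[0,0,0]],[[0,0,0.002],[0,0,0]]]' | grep -E "tool_pos|contact"; done
python3 -c "
from h import *
o=ctrl.get_obs();print(o['t'],o['wrist_torque'])"
```

```text
tool_pos: [0.5329, -0.2178, 0.0511]
contact_force: [0.7, -3.3, -1.6]
tool_pos: [0.5329, -0.2179, 0.0492]
contact_force: [0.2, -4.0, -1.3]
tool_pos: [0.533, -0.2178, 0.0472]
contact_force: [0.0, -5.2, -0.5]
tool_pos: [0.5329, -0.2178, 0.0452]
contact_force: [0.0, -5.0, -0.5]
tool_pos: [0.533, -0.218, 0.044]
contact_force: [-2.5, -4.8, 4.8]
17.95 [-0.62787437  0.38086284  0.12821766]
```

The split faces met at z 0.044, as expected. I'll relieve the small side load and press.

```bash
python3 -m jog '[[[-0.001,0,0],[0,0,0]],[[-0.001,0,0],[0,0,0]],[[-0.001,0,0],[0,0,0]]]' - 90| grep -E "tool_pos|contact"
for i in 1 2 3 4 5; do python3 -m jog '[[[0,0,0.001],[0,0,0]],[[0,0,0.0022],[0,0,0]]]' | grep -E "tool_pos|contact"; done
```

```text
tool_pos: [0.533, -0.2179, 0.0433]
contact_force: [-0.5, -0.9, 5.3]
tool_pos: [0.533, -0.218, 0.0411]
contact_force: [-2.4, -1.4, 6.4]
tool_pos: [0.533, -0.218, 0.0391]
contact_force: [-3.1, 0.0, 8.6]
tool_pos: [0.533, -0.2179, 0.0371]
contact_force: [-2.9, -0.7, 9.4]
tool_pos: [0.533, -0.218, 0.0351]
contact_force: [-3.7, 0.3, 10.1]
tool_pos: [0.533, -0.218, 0.0331]
contact_force: [-4.0, -0.0, 11.3]
```

```bash
python3 -m jog '[[[0,0,0],[0,0,0]],[[0,0,0],[0,0,0]],[[0,0,0],[0,0,0]],[[0,0,0],[0,0,0]],[[0,0,0],[0,0,0]]]'
python3 - <<'E'
from h import *
s=grab('side');cv2.imwrite('pics/f1.png',cv2.convertScaleAbs(cv2.resize(s['image'][240:370,310:460],None,fx=4,fy=4,interpolation=cv2.INTER_CUBIC),alpha=1.3))
E
```

```text
t: 19.75
tool_pos: [0.533, -0.218, 0.0331]
tool_rot: [-1.983, -2.436, -0.001]
contact_force: [-4.9, 0.2, 10.3]
opening: 0.0227
grip_force: 90.4
```

View pics/f1.png

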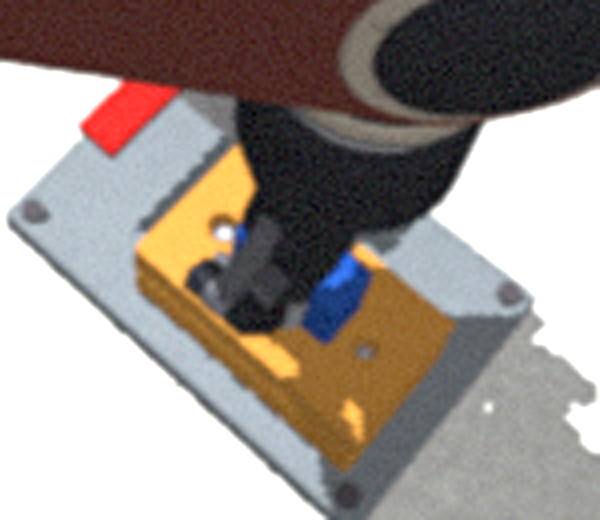

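The pair is closed flush, with a dowel visible in each hole at crop (222,232) and (365,350). It is pressed about 11 mm down with the lock clear, so I'm handing it in.

```bash
python3 -c "
from station import job
print(job.finish_job())"
```

```text
the job is handed in; nothing more can be done
None
```

I handed the job in at about 20 s: the lock is at its open stop, and the upper half is seated on both dowels and still held pressed about 11 mm down with about 10 N, but `finish_job()` returned no verdict, so the judged result is unknown.

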